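Sweep the offcuts off the saw wing into the scrap bin

ROBOT

A 7-joint arm with a two-finger parallel gripper is mounted at the origin on the work surface. World frame = base frame: x ahead of the robot, y to its left, z up, the work surface at z = 0. Lengths are in m, angles in rad, forces in N, time in s.
With the tool pointing down it reaches from about 0.425 to 0.875 m from the base axis. Payload 8.4 kg.
Tool frame: the origin (TCP) lies on the centre line of the jaws, within the pads' length; the fingertips stand 17 mm ahead of it and the grasp point (between the pads) lies 2 mm behind it; x points along the fingers, z is the direction in which the jaws open and shut, and the axes are right-handed (so a half turn about x gives the same grasp; the last joint's range is limited). The gripper opens to 85 mm and grips with 20 to 120 N. Pads are 22 mm wide; open, the fingers measure 114 mm over their backs; the gripper's body (76 mm by 85 mm) begins 54 mm behind the grasp point. The pads swing forward as they close: fully open they stand 13 mm farther back than shut.
Start: joints at [-1.312, 0.333, 0.04, 1.465, -0.013, 1.343, -0.059], TCP at [0.228, 0.609, 0.218] pointing down, gripper open.
Joint ranges: [-2.58, 2.58], [-0.38, 2.09], [-1.3, 1.39], [0.25, 2.4], [-1.5, 4.64], [0.08, 2.09], [-2.65, 2.65]. Speed limits (rad/s): [2.22, 2.22, 2.79, 2.79, 3.14, 3.14, 3.14].

INTERFACE

Orientations are given as a unit quaternion [w, x, y, z].
In Python, from rig import manip gives the robot as it stands.
- The arm moves only by the tool servo_tool, never from a script. Its argument "steps" is text: rows parted by semicolons, each of 7 numbers parted by spaces: the shift along the tool's x, y, z in mm, then the turn, a rotation vector about the tool's x, y, z in degrees, then the closure, from -1 (fully open) to 1 (shut). A call has 1 to 20 rows; each row shifts and turns the pose as measured when the row begins, along the tool's axes as they then stand; what a row does not reach is not made up. A row lasts 1/12 s, in which the tool goes at most 41.7 mm and 7.16 degrees, less where a joint would pass 70% of its speed; a pose out of reach is approached as far as the arm can. A call is refused whole if a number of a shift passes 41.7 or a number of a turn 7.16, either way. A call with a gripper value outside its range is refused whole. The fingers move at their own pace and stop on an object; "force" is the grip in N (left out, the last holds). Time passes only in rows, so rows that do not move let the fingers close. It gives the time, the measured TCP pose, the force and the opening at its end, in the units of the state.
- manip.read_state(): the state, without advancing time (a new reading comes with each control period).
- manip.snapshot(name): name is "side" or "top"; returns (picture, depth): 384x512x3 uint8, blue, green, red; 384x512 float32, m along the optical axis (not along the pixel's ray), 0 where there is no reading.
- manip.get_calibration(name): a dict with "intrinsics" (3x3 intrinsics, pixels), "origin" and "rotation" of the camera in the world. Camera axes: x right, y down, z forward; pixel columns grow to the right and rows downward; lengths in m; the calibration is good to about 2 mm. A picture is of the moment at which its call begins. get_calibration takes no time and is no camera call.
- manip.hand_in(): hands the job in, once; it reports no verdict.
The state is a dict: "time_s": time; "q": joint angles; "joint_vel": joint speeds; "joint_torque": joint torques, N m; "position": TCP position; "ee_rot": TCP orientation; "ft_force": force on the tool from outside, world axes, zero at the start; "wrist_torque": the same for the moment, N m; "gripper_width": opening from 0.0 (shut) to 1.0 (fully open).
Only numpy, scipy, OpenCV 4.12 (cv2) and the standard library are available. Lean on these libraries where they do the work, as an engineer would, in place of code of your own. Each camera call takes 0.05 s, during which the arm holds its last target.

TASK

Three short wood offcuts lie on the support wing of the mitre saw, between the length stop and the wing's free end. With the fingertips sweep all three along the wing and off its free end, so that they drop into the scrap bin standing there; only push them, never pick one up. Leave the finished piece behind the stop, the tape measure and the pencil as they lie, and do not knock the stop off its setting.

Things in the scene. Friction and masses are not known exactly. Their poses are not given: they have to be found in the camera images.
- wing: Fixed aluminium support table of the mitre saw, 860 mm long (its y) and 180 mm wide (x -90 to +90 mm), level, flat top 90 mm above the bench. Origin on the bench under the middle of its free end; from there it runs along +y to the saw. Along the +x edge a fence, face at x = +90 mm, 25 mm thick, 40 mm higher than the top, up to the free end.
- wing_end (a point): Middle of the free end edge of the wing, on its top surface; axes as the wing's. The free end (y = 0) and the front edge (x = -90 mm) have no rim: what is pushed over the end drops into the bin, what goes over the front edge falls on the bench and is lost.
- bin: Fixed open grey plastic scrap bin on the bench against the wing's free end, outside 280 mm (x) by 220 mm (y) by 65 mm high, walls and floor 4 mm thick, so its rim is 25 mm lower than the wing's top. Origin at the centre of its underside; its +y side is 5 mm or less from the wing's end; axes parallel to the wing's.
- wedge_center (a point): Offcut: right-angled triangular wedge of light oak, two legs of 44 mm, 22 mm thick, lying flat on the wing. Point at its centroid, half-way up (11 mm above the wing). The legs lie along its own x and y axes, the right-angled corner at (-14.7, -14.7) mm; no part is farther than 33 mm from the point. About 15 g.
- stub_center (a point): Offcut: square-cut oak stub, 36 mm (x) by 44 mm (y), 22 mm thick, lying flat on the wing. Point at its centre, half-way up; no part is farther than 29 mm in plan. About 25 g.
- mitred_center (a point): Offcut: oak stub with one slanted end, 22 mm thick, lying flat on the wing. Point at its centroid, half-way up. In its own axes the corners are (-23, -20), (33, -20), (11, 24) and (-23, 24) mm: 44 mm wide, 56 mm long on one side and 34 mm on the other. About 31 g.
- finished: Finished oak piece with two slanted ends, 170 mm long (along its y), 44 mm wide, 22 mm thick, flat on the wing on the saw's side of the stop. Origin at the centre of its underside. To be left alone.
- stop_face (a point): Dark steel length stop clamped on the fence, its arm hanging in front of the fence over the 41 mm of wing next to it, top 83 mm above the wing. Point in the middle of its striking face, toward the wing's free end, 18 mm above the wing; the clamp on the fence stands 14 mm farther that way. Slides along the fence if pushed with more than about 6 N: leave it.
- tape: Closed tape measure lying flat on the wing beside the stop, toward the front edge, 68 x 64 mm and 38 mm high. Origin at the centre of its underside. To be left alone.
- pencil: Short flat carpenter's pencil, 120 mm long (along its y), 14 mm wide, 8 mm thick, flat on the wing near its front edge on the saw's side of the tape measure. Origin at the middle of its underside. To be left alone.
Mind the look-alikes: they are no part of the job. Leave any grey or purple look-alike of the part that bears stub_center alone.

How it is judged:
At the end, for the whole second after the job is handed in: All three offcuts lie at rest inside the scrap bin (centre between its walls and below its rim); the finished piece, the tape measure and the pencil have moved less than 12 mm and the stop less than 4 mm (x of wedge_center in the frame of bin between -0.136 and 0.136 m and y of wedge_center in the frame of bin between -0.106 and 0.106 m and z of each of wedge_center, stub_center, mitred_center in the frame of bin below 0.065 m and x of stub_center in the frame of bin between -0.136 and 0.136 m and y of stub_center in the frame of bin between -0.106 and 0.106 m and x of mitred_center in the frame of bin between -0.136 and 0.136 m and y of mitred_center in the frame of bin between -0.106 and 0.106 m and linear speed of each of wedge, stub, mitred below 0.03 m/s and distance of each of finished, tape, pencil from where it was at the start of the episode below 0.012 m and distance of stop_face from where it was at the start of the episode below 0.004 m); the robot touches nothing.
It fails at once if an offcut is carried: touched by the fingers and 12 mm or more clear of the wing, with nothing under it ((height (world z) of wedge_center above 0.113 m and contact force between wedge and the fingers above 0.2 N and contact force between wedge and wing below 0.01 N and contact force between wedge and stub below 0.01 N and contact force between wedge and mitred below 0.01 N) or (height (world z) of stub_center above 0.113 m and contact force between stub and the fingers above 0.2 N and contact force between stub and wing below 0.01 N and contact force between stub and wedge below 0.01 N and contact force between stub and mitred below 0.01 N) or (height (world z) of mitred_center above 0.113 m and contact force between mitred and the fingers above 0.2 N and contact force between mitred and wing below 0.01 N and contact force between mitred and wedge below 0.01 N and contact force between mitred and stub below 0.01 N)).
It fails at once if an offcut is lifted (its centre more than 42 mm above the wing's top; lying flat it is 11 mm above) (height (world z) of any of wedge_center, stub_center, mitred_center above 0.132 m).
It fails at once if the finished piece, the tape measure or the pencil is moved by 12 mm or more, or the stop by 4 mm or more (distance of any of finished, tape, pencil from where it was at the start of the episode above 0.012 m or distance of stop_face from where it was at the start of the episode above 0.004 m).
It also fails if it takes over 54 s, if anything falls off the work surface, if the arm or the gripper's body presses on something with over 40 N, if the wrist force passes 120 N, or if a joint passes its speed limit or range.

## Working session

There is one attempt and no reset: what is moved stays moved. The work goes in short steps, Python scripts to look and compute and a tool call to move; the robot and the scene stay as the last step left them, time stands still between calls to the robot, and variables do not carry over. Pictures are saved under pics/ and viewed, and the job is handed in when it is done.

Besides the shell and the picture viewer there is one more tool, called after "Emit:" in YAML: its name, and indented under it one key for each argument. servo_tool: Moves the arm, as the interface text tells. Its arguments: {"type":"object","properties":{"steps":{"type":"string"},"force":{"type":"number"}},"required":["steps"]}

```bash
mkdir -p pics; ls; cat > h.py <<'E'
import numpy as np, cv2
from rig import manip
def snap(n,tag):
    im,d=manip.snapshot(n); cv2.imwrite(f'pics/{tag}.png',im); np.savez(f'pics/{tag}.npz',im=im,d=d); return im,d
def cal(n):
    c=manip.get_calibration(n); return np.array(c['intrinsics']),np.array(c['origin']),np.array(c['rotation'])
def onplane(n,u,v,z):
    K,o,R=cal(n); r=R@np.linalg.inv(K)@np.array([u,v,1.]); return o+r*(z-o[2])/r[2]
E
python3 - <<'E'
from h import *
np.set_printoptions(precision=4,suppress=True)
for n in('top','side'):
    snap(n,n+'0'); K,o,R=cal(n); print(n,K.tolist(),o,R.tolist())
print(manip.read_state())
E
```

```text
pics
top [[426.7310322513384, 0.0, 253.46278746133095], [0.0, 426.7310322513384, 194.6313699493476], [0.0, 0.0, 1.0]] [0.4153 0.0881 1.2866] [-0.049218126030337546, 0.7157475732657905, -0.6948381448757713, 0.049829106552197085]
side [[366.5017843727884, 0.0, 256.91492334137286], [0.0, 366.5017843727884, 190.55953777035708], [0.0, 0.0, 1.0]] [0.3663 0.7417 0.8409] [0.04999503274760678, -0.13555197454949766, 0.9233504989866745, -0.3557386890926498]
{'time_s': 0.1, 'q': array([-1.3122,  0.3339,  0.0399,  1.4662, -0.0134,  1.3433, -0.0585]), 'joint_vel': array([-0.002 , -0.003 , -0.0006, -0.0027,  0.0004,  0.0001, -0.0011]), 'joint_torque': array([  0.0041, -66.0029,   1.3701, -40.6476,   0.0169,   0.009 ,
         0.    ]), 'position': array([0.2275, 0.6084, 0.2174]), 'ee_rot': array([ 0.5806, -0.4034,  0.5814,  0.4027]), 'ft_force': array([ 0.1487,  0.2861, -0.068 ]), 'wrist_torque': array([ 0.0483, -0.0491,  0.025 ]), 'gripper_width': 1.0004175282301935}
```

Rotation is a quaternion.

```bash
sed -i "s/np.array(c\['rotation'\])$/Rotation.from_quat(np.roll(c['rotation'],-1)).as_matrix()/; 1s/$/\nfrom scipy.spatial.transform import Rotation/" h.py
python3 - <<'E'
from h import *
for n in('top','side'): print(onplane(n,256,192,0),cal(n)[2].round(2).tolist())
E
```

```text
[0.60519831 0.08215322 0.        ] [[0.03, -0.99, 0.14], [-1.0, -0.03, 0.0], [0.0, -0.14, -0.99]]
[0.58122676 0.01898522 0.        ] [[-0.96, -0.21, 0.19], [-0.29, 0.71, -0.64], [0.0, -0.67, -0.74]]
```

View pics/top0.png

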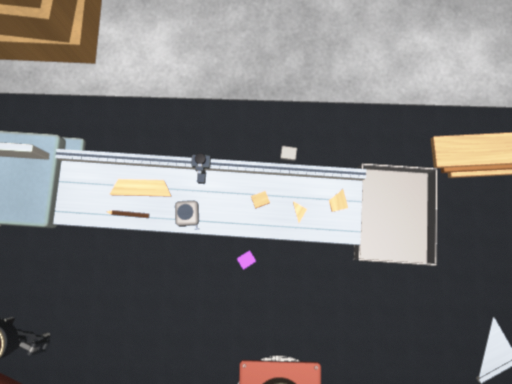

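View pics/side0.png

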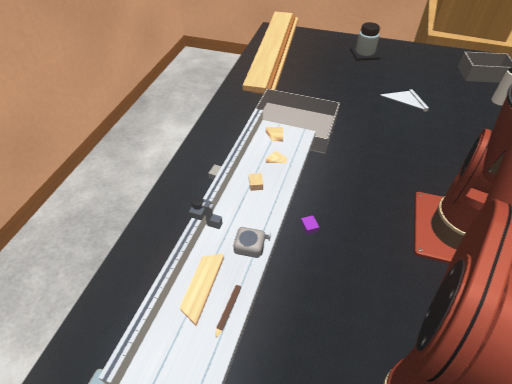

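The top view shows the stub at (260,200), the wedge at (300,211), the mitred piece at (339,201), the tape at (187,213), the stop at (201,167), the finished piece at (140,188), the pencil at (130,214) and the bin at (400,213). The look-alikes are a grey block at (289,153), beyond the fence, and a purple one at (246,260), on the bench.

```bash
python3 - <<'E'
from h import *
np.set_printoptions(precision=4,suppress=True)
for n in ('top','side'):
    f=np.load(f'pics/{n}0.npz'); im=f['im']; d=f['d']
    hsv=cv2.cvtColor(im,cv2.COLOR_BGR2HSV)
    m=cv2.inRange(hsv,(10,50,120),(35,255,255))
    k,l,s,c=cv2.connectedComponentsWithStats(m)
    for i in range(1,k):
        if 40<s[i,4]<3000:
            print(n,s[i],c[i].round(1),onplane(n,*c[i],.11), 'hsv',hsv[l==i].mean(0).round())
    K,o,R=cal(n)
    vv,uu=np.mgrid[0:384,0:512]; P=(np.stack([uu,vv,np.ones_like(uu)],-1)@np.linalg.inv(K).T*d[...,None])@R.T+o
    np.save(f'pics/{n}P.npy',P)
    if n=='top':
        for u,v in [(260,200),(300,211),(339,201),(270,220),(400,213),(187,213),(201,167),(201,180),(320,171)]: print(u,v,P[v,u])
# wing edges
for (u,v) in [(361,243),(57,225),(361,182),(54,160),(364,171)]: print(u,v,onplane('top',u,v,.09))
im=np.load('pics/top0.npz')['im']
cv2.imwrite('pics/crop.png',cv2.resize(im[140:270,180:440],None,fx=3,fy=3,interpolation=cv2.INTER_CUBIC))
E
```

```text
top [  0   0  54  20 667] [28.3 10. ] [1.1132 0.7721 0.11  ] hsv [ 17. 119. 186.]
top [  0   0  86  46 900] [55.6 30.9] [1.0498 0.6852 0.11  ] hsv [ 17. 121. 181.]
top [110 179  61  17 853] [140.4 187.8] [0.5912 0.4054 0.11  ] hsv [ 22.  77. 250.]
top [251 191  19  17 198] [259.9 199.3] [0.5688 0.0712 0.11  ] hsv [ 20.  84. 244.]
top [329 190  19  21 253] [338.1 201.4] [ 0.5693 -0.1462  0.11  ] hsv [ 21.  80. 248.]
top [293 202  13  20 121] [299.  210.8] [ 0.54   -0.0378  0.11  ] hsv [ 22.  72. 251.]
top [  0 332   4  24  64] [  1.3 343.4] [0.1634 0.7455 0.11  ] hsv [ 20.  58. 174.]
260 200 [0.5664 0.071  0.1134]
300 211 [ 0.5391 -0.0404  0.1129]
339 201 [ 0.5698 -0.1476  0.1156]
270 220 [0.5138 0.0409 0.0883]
400 213 [ 0.5533 -0.3537  0.0061]
187 213 [0.5227 0.2686 0.1303]
201 167 [0.6419 0.2307 0.1757]
201 180 [0.616  0.2357 0.1233]
320 171 [ 0.6493 -0.0918  0.1325]
side [266 127  17  14 211] [274.8 133. ] [ 0.5681 -0.1415  0.11  ] hsv [ 20.  93. 239.]
side [266 151  21  12 182] [276.  157.9] [ 0.5356 -0.0316  0.11  ] hsv [ 21.  84. 244.]
side [249 173  14  18 216] [255.6 181.3] [0.5654 0.0758 0.11  ] hsv [ 18.  89. 216.]
side [439 196  27  39 121] [447.9 217.3] [0.064  0.0553 0.11  ] hsv [ 17.  77. 178.]
side [ 180  254   44   71 1432] [200.7 286.4] [0.5889 0.4122 0.11  ] hsv [ 21.  84. 246.]
side [219 286  22  40 171] [229.6 304.8] [0.5149 0.4338 0.11  ] hsv [ 10.  94. 126.]
side [216 327   7  10  41] [218.2 331. ] [0.5182 0.4921 0.11  ] hsv [ 18.  87. 217.]
361 243 [ 0.4569 -0.2143  0.09  ]
57 225 [0.4819 0.6369 0.09  ]
361 182 [ 0.6296 -0.2153  0.09  ]
54 160 [0.6672 0.6628 0.09  ]
364 171 [ 0.6617 -0.2241  0.09  ]
```

View pics/crop.png

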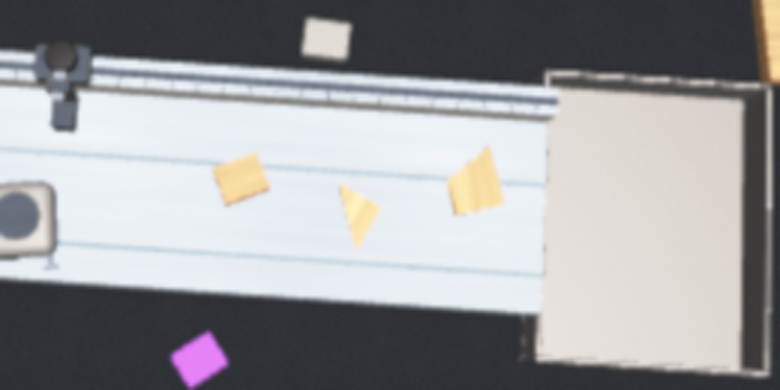

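```bash
python3 - <<'E'
from h import *
np.set_printoptions(precision=4,suppress=True)
im=np.load('pics/top0.npz')['im']; g=cv2.cvtColor(im,cv2.COLOR_BGR2GRAY).astype(float)
pts=[]
for u in range(80,350,6):
    col=g[215:255,u]; i=np.argmin(np.diff(col)); 
    lo,hi=col[i-3],col[i+4]; t=(lo+hi)/2
    j=[k for k in range(i-3,i+4) if col[k]>=t>col[k+1]]
    if j: k=j[0]; pts.append(onplane('top',u,215+k+(col[k]-t)/(col[k]-col[k+1]),.09))
pts=np.array(pts); a=np.polyfit(pts[:,1],pts[:,0],1); r=pts[:,0]-np.polyval(a,pts[:,1]); print('front edge x=a*y+b',a,r.std(),len(pts),'yaw',np.degrees(-np.arctan(a[0])))
# end edge
P=np.load('pics/topP.npy')
for v in (190,205,220,235):
    print(v,[ (u,round(P[v,u,2],3)) for u in range(354,370,1)], onplane('top',360.5,v,.09))
    print(g[v,350:370])
s=np.load('pics/sideP.npy')
# heights along wing for fence from top
# side view fence/end
w=(P[...,2]>.08)&(P[...,2]<.1)&(P[...,1]<.5)&(P[...,0]>.4)
Q=P[w]; A=np.c_[Q[:,:2],np.ones(len(Q))]; print('plane',np.linalg.lstsq(A,Q[:,2],rcond=None)[0],Q[:,2].mean())
E
```

```text
front edge x=a*y+b [0.0374 0.4607] 0.00012198119828144181 45 yaw -2.1434382742661704
190 [(354, np.float64(0.089)), (355, np.float64(0.089)), (356, np.float64(0.091)), (357, np.float64(0.094)), (358, np.float64(0.091)), (359, np.float64(0.089)), (360, np.float64(0.092)), (361, np.float64(0.095)), (362, np.float64(0.001)), (363, np.float64(0.005)), (364, np.float64(0.005)), (365, np.float64(0.003)), (366, np.float64(0.002)), (367, np.float64(0.002)), (368, np.float64(0.004)), (369, np.float64(0.006))] [ 0.6065 -0.2138  0.09  ]
[240. 239. 239. 239. 239. 239. 238. 239. 238. 238. 238. 229. 201. 214.
 221. 222. 222. 221. 221. 220.]
205 [(354, np.float64(0.091)), (355, np.float64(0.092)), (356, np.float64(0.09)), (357, np.float64(0.089)), (358, np.float64(0.092)), (359, np.float64(0.092)), (360, np.float64(0.091)), (361, np.float64(0.091)), (362, np.float64(0.004)), (363, np.float64(0.007)), (364, np.float64(0.002)), (365, np.float64(0.009)), (366, np.float64(0.004)), (367, np.float64(0.004)), (368, np.float64(0.004)), (369, np.float64(0.004))] [ 0.5636 -0.2135  0.09  ]
[241. 241. 241. 240
[... 528 characters left out ...]

[240. 240. 240. 240. 239. 239. 239. 239. 239. 238. 234. 222. 223. 225.
 224. 225. 224. 224. 224. 224.]
235 [(354, np.float64(0.094)), (355, np.float64(1.287)), (356, np.float64(0.087)), (357, np.float64(0.091)), (358, np.float64(0.09)), (359, np.float64(0.09)), (360, np.float64(0.087)), (361, np.float64(0.005)), (362, np.float64(0.007)), (363, np.float64(0.005)), (364, np.float64(0.005)), (365, np.float64(0.005)), (366, np.float64(0.002)), (367, np.float64(0.008)), (368, np.float64(0.004)), (369, np.float64(0.003))] [ 0.4791 -0.213   0.09  ]
[238. 237. 237. 237. 237. 237. 237. 237. 237. 236. 232. 228. 226. 226.
 226. 226. 225. 225. 226. 225.]
plane [0.0006 0.0012 0.0904] 0.09087895771290956
```

```bash
cat >> h.py <<'E'
Y=np.array([.0374,.9993,0]); X=np.array([.9993,-.0374,0]); O=np.array([.5425,-.215,.09])
def plan(xw,yw,z):
    s=manip.read_state(); p=s['position']; R=Rotation.from_quat(np.roll(s['ee_rot'],-1)).as_matrix()
    best=None
    for sg in(1,-1):
        z_=sg*X; x_=np.array([0,0,-1.]); y_=np.cross(z_,x_); G=np.stack([x_,y_,z_],1)
        rv=Rotation.from_matrix(R.T@G).as_rotvec(degrees=True)
        if best is None or np.linalg.norm(rv)<np.linalg.norm(best): best=rv; Gb=G
    t=O+xw*X+yw*Y; t[2]=z
    d=p-O
    print('t',round(s['time_s'],2),'wing xy mm',(d@X*1e3).round(1),(d@Y*1e3).round(1),'z',(p[2]*1e3).round(1),'shift(tool,now)',(R.T@(t-p)*1e3).round(1),'shift(goal axes)',(Gb.T@(t-p)*1e3).round(1),'turn',best.round(2),'F',s['ft_force'].round(1),'w',round(s['gripper_width'],2))
    return R
E
python3 - <<'E'
from h import *
np.set_printoptions(precision=4,suppress=True)
print(plan(.02,.125,.26))
for n,u,v in [('stop',201,180),('tape',187,213),('purple',246,260)]:
    p=np.load('pics/topP.npy')[v,u]-O; print(n,p@X,p@Y)
# piece extents in wing coords at top z .112
im=np.load('pics/top0.npz')['im']; hsv=cv2.cvtColor(im,cv2.COLOR_BGR2HSV); m=cv2.inRange(hsv,(10,50,120),(35,255,255))
cs,_=cv2.findContours(m,0,1)
for c in cs:
    if 40<cv2.contourArea(c)<260 and c[:,0,0].min()>200:
        q=np.array([onplane('top',*x,.112)-O for x in c[:,0]]); print('piece x',(q@X).min(),(q@X).max(),'y',(q@Y).min(),(q@Y).max(), 'area mm2',cv2.contourArea(np.c_[q@X,q@Y].astype(np.float32))*1e6)
E
```

```text
t 0.1 wing xy mm -345.6 811.0 z 217.4 shift(tool,now) [ -41.7 -563.  -536. ] shift(goal axes) [ -42.6 -686.   365.6] turn [71.64 -0.07  0.06] F [ 0.1  0.3 -0.1] w 1.0
[[-0.0004 -0.9367  0.3503]
 [-0.0015  0.3503  0.9367]
 [-1.     -0.0001 -0.0015]]
stop 0.05658036217489454 0.4531541272886285
tape -0.037894127141073285 0.4825484816909267
purple -0.15457868372694772 0.31520383335834384
piece x -0.037659070667314075 0.014113003364303692 y 0.16059331272029725 0.19478093208322775 area mm2 761.1908664110385
piece x -0.00706829326854191 0.03930831812063043 y 0.26136309776747985 0.3123077795441538 area mm2 1340.2622116239718
piece x -0.001096570242940164 0.05673108607936588 y 0.044974926512473576 0.09547814900126636 area mm2 1747.346550647037
```

Emit:
servo_tool:
  steps: "-21 0 0 0 0 0 0.4;-21 -15 -15 0 0 0 0.4;0 -28 -27 0 0 0 0.4;0 -28 -27 0 0 0 0.4;0 -28 -27 0 0 0 0.4;0 -28 -27 0 0 0 0.4;0 -28 -27 0 0 0 0.4;0 -28 -27 0 0 0 0.4;0 -28 -27 0 0 0 0.4;0 -28 -27 0 0 0 0.4;0 -28 -27 0 0 0 0.4;0 -28 -27 0 0 0 0.4;0 -28 -27 0 0 0 0.4;0 -28 -27 0 0 0 0.4;0 -28 -27 0 0 0 0.4;0 -28 -27 0 0 0 0.4;0 -28 -27 0 0 0 0.4;0 -28 -27 0 0 0 0.4;0 0 0 0 0 0 0.4"
  force: 40

```text
time_s: 1.68
position: [0.511, -0.0012, 0.2558]
ee_rot: [0.576, -0.406, 0.583, 0.404]
ft_force: [-0.9, -0.4, -0.1]
gripper_width: 0.297
```

```bash
python3 -c "
from h import *
plan(.024,.128,.26)"
```

```text
t 1.68 wing xy mm -39.5 212.5 z 255.8 shift(tool,now) [ -3.9 -86.4 -60.9] shift(goal axes) [ -4.2 -84.5  63.5] turn [72.07 -0.61  0.17] F [-0.9 -0.4 -0.1] w 0.3
```

Emit:
servo_tool:
  steps: "0 -22 -15 0 0 0 0.4;0 -22 -15 0 0 0 0.4;0 -22 -15 0 0 0 0.4;0 -22 -15 0 0 0 0.4;0 0 0 7.1 0 0 0.4;0 0 0 7.1 0 0 0.4;0 0 0 7.1 0 0 0.4;0 0 0 7.1 0 0 0.4;0 0 0 7.1 0 0 0.4;0 0 0 7.1 0 0 0.4;0 0 0 7.1 0 0 0.4;0 0 0 7.1 0 0 0.4;0 0 0 7.1 0 0 0.4;0 0 0 7.1 0 0 0.4;0 0 0 0 0 0 0.4"

```text
time_s: 2.93
position: [0.5724, -0.0964, 0.2505]
ee_rot: [0.701, 0.008, 0.713, -0.016]
ft_force: [0.1, 0.8, -0.1]
gripper_width: 0.299
```

```bash
python3 -c "
from h import *
plan(.024,.128,.113)
snap('side','side1');snap('top','top1')"
```

```text
t 2.93 wing xy mm 25.5 119.6 z 250.5 shift(tool,now) [137.4   9.9   0.8] shift(goal axes) [137.5   8.4  -1.5] turn [ 0.14 -0.92  0.65] F [ 0.1  0.8 -0.1] w 0.3
```

View pics/side1.png

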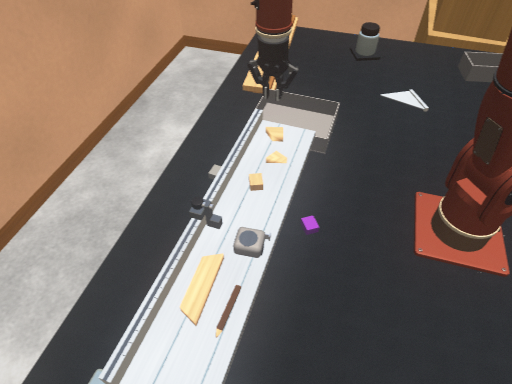

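View pics/top1.png

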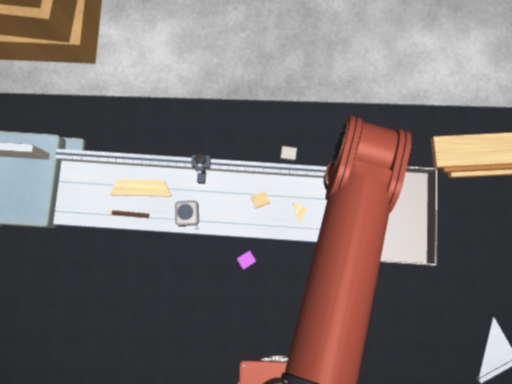

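Emit:
servo_tool:
  steps: "0 9 -1 0 -0.9 0.6 0.4;30 0 0 0 0 0 0.4;30 0 0 0 0 0 0.4;30 0 0 0 0 0 0.4;20 0 0 0 0 0 0.4;0 0 0 0 0 0 0.4"

```text
time_s: 3.53
position: [0.5733, -0.0835, 0.1384]
ee_rot: [0.711, 0.003, 0.704, 0.0]
ft_force: [-0.1, 0.6, 0.6]
gripper_width: 0.296
```

```bash
python3 -c "
from h import *
plan(.024,.128,.113)
im,d=snap('side','side2')
cv2.imwrite('pics/side2c.png',cv2.resize(im[60:220,200:360],None,fx=4,fy=4)[:600])
K,o,R=cal('side')
s=manip.read_state(); p=s['position']
for dz in(0,-.017):
  q=K@(R.T@(p+[0,0,dz]-o)); print(q[:2]/q[2])
"
```

```text
t 3.53 wing xy mm 25.8 132.5 z 138.4 shift(tool,now) [25.3 -4.6 -2.2] shift(goal axes) [25.4 -4.5 -1.8] turn [ 1.95  0.55 -0.27] F [-0.1  0.6  0.6] w 0.3
[268.39415   136.4766449]
[268.23961289 140.88323051]
```

View pics/side2c.png

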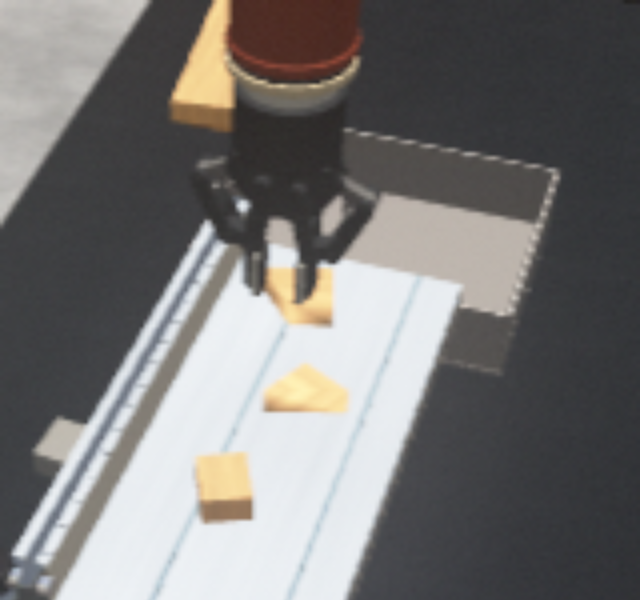

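```bash
python3 -c "
from h import *
f=np.load('pics/side2.npz');d=f['d'];K,o,R=cal('side')
vv,uu=np.mgrid[0:384,0:512]; P=(np.stack([uu,vv,np.ones_like(uu)],-1)@np.linalg.inv(K).T*d[...,None])@R.T+o
for v in range(118,140,2):
  print(v,[ (u,)+tuple((P[v,u]*1e3).round().astype(int)) for u in (263,265,272,274,276)])
cv2.imwrite('pics/side2d.png',cv2.resize(f['im'][100:165,240:305],None,fx=9,fy=9,interpolation=cv2.INTER_CUBIC))
"
```

```text
118 [(263, np.int64(589), np.int64(-76), np.int64(210)), (265, np.int64(587), np.int64(-88), np.int64(201)), (272, np.int64(628), np.int64(-345), np.int64(9)), (274, np.int64(556), np.int64(-69), np.int64(222)), (276, np.int64(551), np.int64(-71), np.int64(221))]
120 [(263, np.int64(589), np.int64(-74), np.int64(204)), (265, np.int64(587), np.int64(-88), np.int64(194)), (272, np.int64(626), np.int64(-338), np.int64(5)), (274, np.int64(557), np.int64(-73), np.int64(212)), (276, np.int64(551), np.int64(-75), np.int64(211))]
122 [(263, np.int64(588), np.int64(-72), np.int64(199)), (265, np.int64(586), np.int64(-85), np.int64(190)), (272, np.int64(597), np.int64(-218), np.int64(91)), (274, np.int64(557), np.int64(-74), np.int64(205)), (276, np.int64(551), np.int64(-72), np.int64(207))]
124 [(263, np.int64(588), np.int64(-70), np.int64(193)), (265, np.int64(585), np.int64(-83), np.int64(184)), (272, np.int64(594), np.int64(-206), np.int64(92)), (274, np.int64(556), np.int64(-74), np.int64(197)), (276, np.int64(550), np.int64(-73), np.int64(200))]
126 [(263, np.int64(589), np.int64(-76), n
[... 1122 characters left out ...]
4(92)), (272, np.int64(573), np.int64(-126), np.int64(116)), (274, np.int64(554), np.int64(-72), np.int64(163)), (276, np.int64(550), np.int64(-79), np.int64(158))]
136 [(263, np.int64(605), np.int64(-137), np.int64(93)), (265, np.int64(600), np.int64(-143), np.int64(89)), (272, np.int64(572), np.int64(-122), np.int64(112)), (274, np.int64(566), np.int64(-124), np.int64(112)), (276, np.int64(560), np.int64(-126), np.int64(112))]
138 [(263, np.int64(602), np.int64(-127), np.int64(93)), (265, np.int64(597), np.int64(-131), np.int64(91)), (272, np.int64(573), np.int64(-126), np.int64(101)), (274, np.int64(566), np.int64(-125), np.int64(103)), (276, np.int64(560), np.int64(-124), np.int64(105))]
```

View pics/side2d.png

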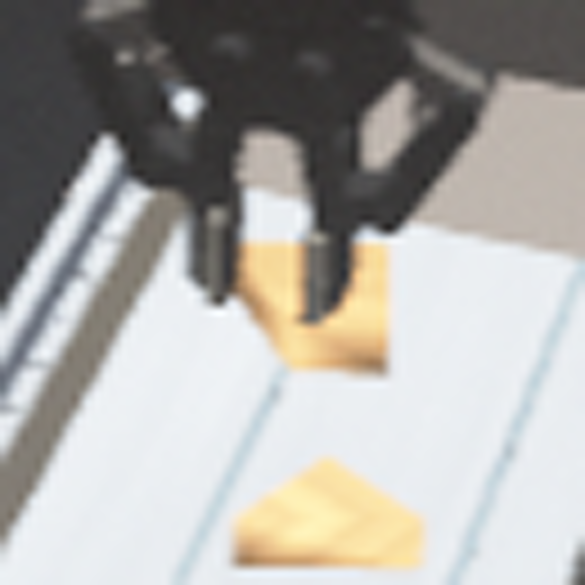

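Emit:
servo_tool:
  steps: "0 -4 -2 2 0.5 0 0.4;14 0 0 0 0 0 0.4;0 0 0 0 0 0 0.4;0 0 0 0 0 0 0.4"

```text
time_s: 3.92
position: [0.5742, -0.0879, 0.13]
ee_rot: [0.71, 0.016, 0.704, -0.012]
ft_force: [0.5, -0.0, 1.4]
gripper_width: 0.307
```

```bash
cat > tip.py <<'E'
from h import *
import sys
plan(.024,.128,.113)
im,d=snap('side',sys.argv[1])
K,o,R=cal('side')
p=manip.read_state()['position']; print(p)
q=K@(R.T@(p-o)); u0,v0=(q[:2]/q[2]).astype(int); print(u0,v0)
vv,uu=np.mgrid[0:384,0:512]; P=(np.stack([uu,vv,np.ones_like(uu)],-1)@np.linalg.inv(K).T*d[...,None])@R.T+o
m=(np.abs(P[...,:2]-p[:2]).max(-1)<.04)&(d>0)&(P[...,2]>.1)
print('lowest finger z',np.sort(P[m][:,2])[:15].round(3))
x0,y0=max(u0-35,0),max(v0-45,0)
cv2.imwrite(f'pics/{sys.argv[1]}c.png',cv2.resize(im[y0:y0+70,x0:x0+70],None,fx=8,fy=8,interpolation=cv2.INTER_CUBIC))
E
python3 tip.py side3
```

```text
t 3.92 wing xy mm 26.9 128.2 z 130.0 shift(tool,now) [17.  -0.3 -3.1] shift(goal axes) [17.  -0.2 -2.9] turn [-0.1   0.44 -0.35] F [ 0.5 -0.   1.4] w 0.31
[ 0.57402527 -0.08769467  0.1297783 ]
268 138
lowest finger z [0.102 0.102 0.102 0.103 0.104 0.105 0.106 0.106 0.107 0.108 0.109 0.11
 0.111 0.111 0.112]
```

View pics/side3c.png

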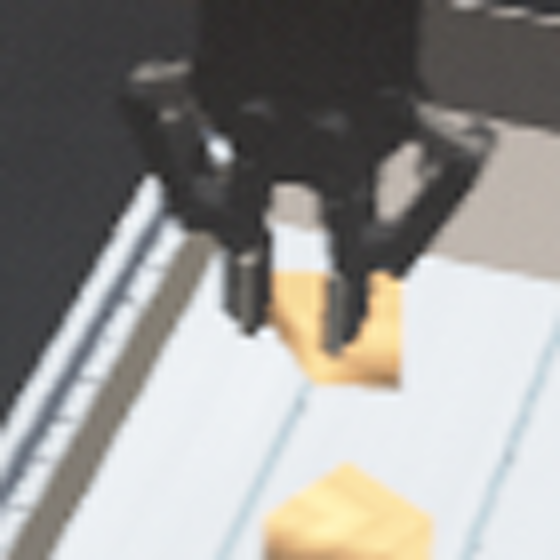

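Emit:
servo_tool:
  steps: "8 0 -3 0 0 0 0.4;7 0 0 0 0 0 0.4;3 0 0 0 0 0 0.4;0 0 0 0 0 0 0.4"

```text
time_s: 4.3
position: [0.5718, -0.0873, 0.1115]
ee_rot: [0.71, 0.016, 0.703, -0.011]
ft_force: [0.3, -0.4, 0.4]
gripper_width: 0.299
```

```bash
python3 tip.py side4
```

```text
t 4.3 wing xy mm 24.5 128.7 z 111.5 shift(tool,now) [-1.6 -0.7 -0.5] shift(goal axes) [-1.5 -0.7 -0.5] turn [-0.04  0.56 -0.4 ] F [ 0.3 -0.4  0.4] w 0.3
[ 0.57182989 -0.08735654  0.11162262]
269 143
lowest finger z [0.1   0.101 0.103 0.105 0.108 0.109 0.109 0.109 0.111 0.111 0.111 0.112
 0.112 0.112 0.112]
```

View pics/side4c.png

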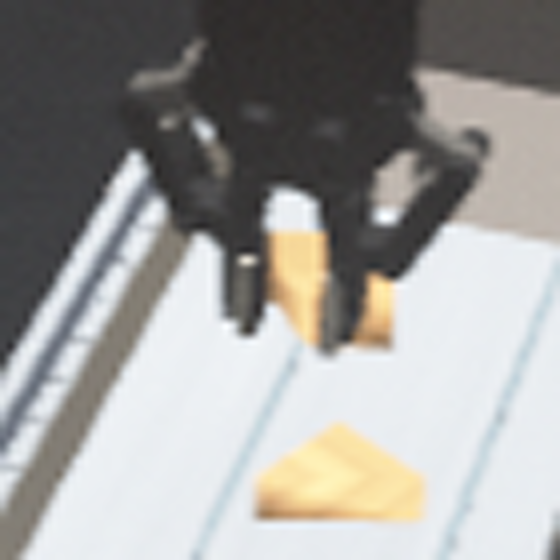

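```bash
python3 - <<'E'
from h import *
f=np.load('pics/side4.npz');d=f['d'];K,o,R=cal('side');g=cv2.cvtColor(f['im'],cv2.COLOR_BGR2GRAY)
print(g[136:146,262:280])
for (u,v) in [(264,140),(274,142.5),(275,142.5)]:
    r=R@np.linalg.inv(K)@np.array([u,v,1.])
    for y in (-.0765,-.0873,-.098):
        print(u,v,y,(o+r*(y-o[1])/r[1]).round(4))
print((d[136:146,262:280]*1000).astype(int))
E
```

```text
[[106  97  99  71  58 205 224 192 196 216 222 181 123 116  90  61  60 111]
 [121 108  97  71  83 212 240 221 199 215 224 185 124 117  93  70  66 132]
 [237 189  98  71 164 230 239 232 215 215 225 179 107 116  92  72  92 157]
 [240 192  97  91 211 240 239 237 229 222 226 182 115 107  83  64 110 148]
 [240 238 219 228 240 240 238 237 233 221 221 174 115 108  82  75 133 150]
 [240 240 240 241 241 239 238 238 224 217 230 186 115 116 169 213 211 196]
 [240 240 241 241 239 238 237 234 215 225 238 220 182 174 220 236 237 236]
 [240 241 241 241 239 237 237 224 196 224 238 238 237 235 237 238 238 238]
 [240 241 241 239 237 237 233 213 205 229 238 239 237 237 237 238 238 238]
 [240 241 240 238 237 237 223 207 226 237 238 238 237 236 237 237 238 238]]
264 140 -0.0765 [ 0.5852 -0.0765  0.1296]
264 140 -0.0873 [ 0.5881 -0.0873  0.1202]
264 140 -0.098 [ 0.591  -0.098   0.1109]
274 142.5 -0.0765 [ 0.5542 -0.0765  0.1275]
274 142.5 -0.0873 [ 0.5567 -0.0873  0.1181]
274 142.5 -0.098 [ 0.5592 -0.098   0.1088]
275 142.5 -0.0765 [ 0.5512 -0.0765  0.1283]
275 142.5 -0.0873 [ 0.5536 -0.0873  0.1189]
275 1
[... 288 characters left out ...]
8 1077 1078
  1081 1085 1086 1142]
 [1157 1095 1096 1098 1158 1157 1153 1157 1154 1150 1144 1085 1082 1084
  1085 1086 1148 1145]
 [1151 1150 1152 1152    0 1156 1152 1154 1156 1153 1153 1086 1083 1087
  1087 1085 1144 1149]
 [1147 1147 1151 1150 1153 1153 1147 1150 1149 1150 1148 1089 1090 1089
  1148 1151 1151 1149]
 [1145 1147 1146 1148 1151 1145 1145 1149 1148 1142 1146 1149 1089 1093
  1144 1145 1151 1150]
 [1140 1144 1142 1149 1143    0 1147 1143 1145 1147 1145 1141 1143 1146
  1144 1144 1141 1145]
 [1142 1136 1140 1140 1140 1138 1135 1143 1141 1138 1138 1139 1139 1142
  1142 1141 1145 1143]
 [1142 1136 1137 1138 1139 1136 1135 1137 1136 1139 1139 1137 1135 1137
  1138 1140 1135 1140]]
```

Emit:
servo_tool:
  steps: "4 0 0 0 0 0 0.4;4 0 0 0 0 0 0.4;0 0 0 0 0 0 0.4"

```text
time_s: 4.6
position: [0.5722, -0.0873, 0.1031]
ee_rot: [0.711, 0.016, 0.703, -0.011]
ft_force: [-0.5, -0.3, 0.2]
gripper_width: 0.299
```

Emit:
servo_tool:
  steps: "4 0 0 0 0 0 0.4;0 0 0 0 0 0 0.4"

```text
time_s: 4.77
position: [0.5722, -0.0873, 0.0986]
ee_rot: [0.711, 0.016, 0.703, -0.011]
ft_force: [-0.6, -0.4, 0.1]
gripper_width: 0.301
```

```bash
python3 tip.py side5
```

```text
t 4.77 wing xy mm 24.9 128.8 z 98.6 shift(tool,now) [-14.4  -0.7  -0.8] shift(goal axes) [-14.4  -0.8  -0.9] turn [-0.03  0.57 -0.38] F [-0.6 -0.4  0.1] w 0.3
[ 0.57243735 -0.08736466  0.09901609]
268 146
lowest finger z [0.102 0.104 0.108 0.109 0.11  0.11  0.111 0.111 0.112 0.112 0.113 0.113
 0.113 0.114 0.114]
```

View pics/side5c.png

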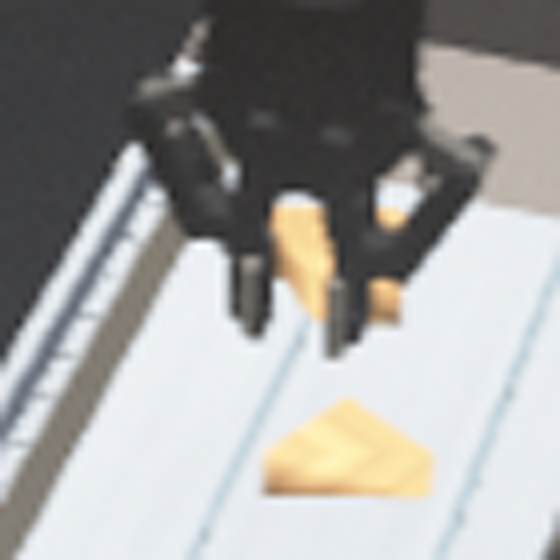

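The TCP reads 0.099 with no contact force, and the image puts the tips at about z 0.116. So the fingertips sit higher than the stated figure, and I'll keep lowering under force and camera guard.

Emit:
servo_tool:
  steps: "4 0 -1 0 0.5 0 0.4;4 0 0 0 0 0 0.4;4 0 0 0 0 0 0.4;0 0 0 0 0 0 0.4"

```text
time_s: 5.15
position: [0.5717, -0.0873, 0.0861]
ee_rot: [0.708, 0.016, 0.706, -0.011]
ft_force: [-0.7, -0.2, 0.4]
gripper_width: 0.298
```

Emit:
servo_tool:
  steps: "3 0 0 0 0 0 0.4;0 0 0 0 0 0 0.4"

```text
time_s: 5.32
position: [0.5716, -0.0873, 0.0825]
ee_rot: [0.707, 0.016, 0.707, -0.011]
ft_force: [0.6, -0.2, -0.3]
gripper_width: 0.298
```

```bash
cat >> tip.py <<'E'
g=cv2.cvtColor(im,cv2.COLOR_BGR2GRAY)
for du in (-5,5,6):
    col=g[:,u0+du] if du<0 else g[:,u0+du]
    v=[k for k in range(v0-20,v0+12) if col[k]<150]
    if v:
        v=max(v)+.5; r=R@np.linalg.inv(K)@np.array([u0+du,v,1.]); y=p[1]+.011
        print('tip',u0+du,v,(o+r*(y-o[1])/r[1]).round(4), 'depthgap z', (P[int(v)-1,u0+du]).round(3))
E
python3 tip.py side6
```

```text
t 5.32 wing xy mm 24.3 128.7 z 82.5 shift(tool,now) [-30.5  -0.5  -0.3] shift(goal axes) [-30.5  -0.7  -0.3] turn [-0.03  0.05 -0.37] F [ 0.6 -0.2 -0.3] w 0.3
[ 0.57175986 -0.0873949   0.0828249 ]
268 150
lowest finger z [0.1   0.101 0.102 0.102 0.103 0.103 0.103 0.103 0.104 0.104 0.105 0.105
 0.105 0.106 0.106]
tip 263 145.5 [ 0.5879 -0.0764  0.1074] depthgap z [ 0.588 -0.078  0.112]
tip 273 134.5 [ 0.5584 -0.0764  0.157 ] depthgap z [ 0.557 -0.07   0.168]
tip 274 149.5 [ 0.5531 -0.0764  0.1003] depthgap z [ 0.554 -0.08   0.103]
```

View pics/side6c.png

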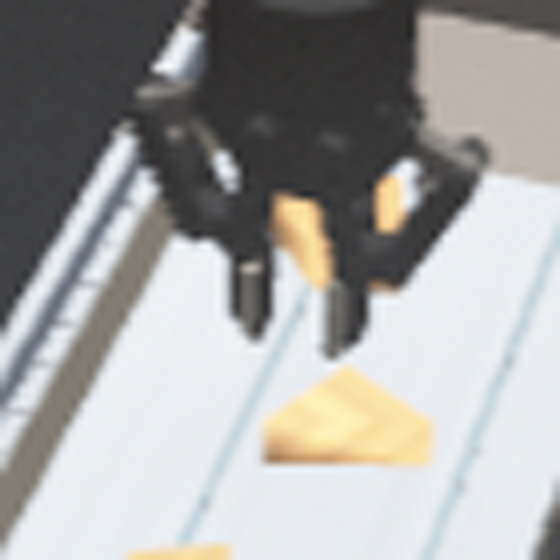

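Emit:
servo_tool:
  steps: "3 0 0 0 0 0 0.4;0 -6 0 0 0 0 0.4;0 -8 0 0 0 0 0.4;0 -10 0 0 0 0 0.4;0 -10 0 0 0 0 0.4;0 -10 0 0 0 0 0.4;0 0 0 0 0 0 0.4"

```text
time_s: 5.95
position: [0.57, -0.1369, 0.0799]
ee_rot: [0.708, 0.016, 0.706, -0.011]
ft_force: [0.4, 0.0, -0.3]
gripper_width: 0.299
```

```bash
python3 tip.py side7
```

```text
t 5.95 wing xy mm 24.6 79.1 z 79.9 shift(tool,now) [-32.8  49.1  -0.6] shift(goal axes) [-33.1  48.9  -0.6] turn [-0.05  0.14 -0.34] F [ 0.4  0.  -0.3] w 0.3
[ 0.57015687 -0.13592277  0.07979713]
273 141
lowest finger z [0.1   0.101 0.101 0.101 0.102 0.102 0.102 0.102 0.102 0.102 0.102 0.103
 0.103 0.103 0.103]
tip 268 137.5 [ 0.5854 -0.1249  0.1008] depthgap z [ 0.586 -0.127  0.105]
tip 278 139.5 [ 0.5531 -0.1249  0.1005] depthgap z [ 0.554 -0.126  0.106]
tip 279 139.5 [ 0.5499 -0.1249  0.1013] depthgap z [ 0.55  -0.124  0.108]
```

View pics/side7c.png

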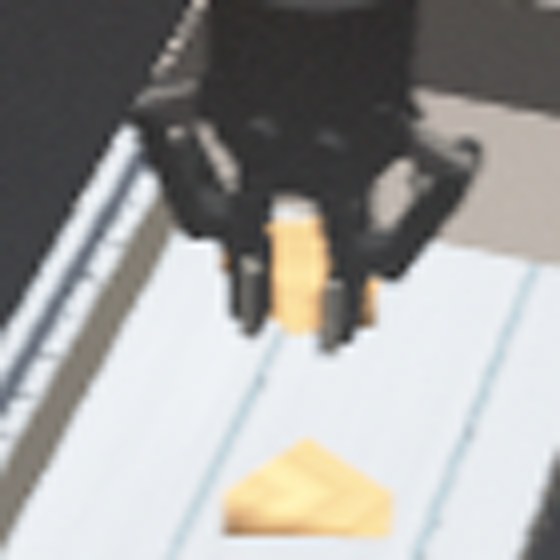

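Emit:
servo_tool:
  steps: "0 -10 0 0 0 0 0.4;0 -10 0 0 0 0 0.4;0 -10 0 0 0 0 0.4;0 -10 0 0 0 0 0.4;0 -10 0 0 0 0 0.4;0 -10 0 0 0 0 0.4;0 -10 0 0 0 0 0.4;0 -10 0 0 0 0 0.4;0 -10 0 0 0 0 0.4;0 -10 0 0 0 0 0.4;0 -8 0 0 0 0 0.4;0 0 0 0 0 0 0.4"

```text
time_s: 7.0
position: [0.5653, -0.2564, 0.0788]
ee_rot: [0.708, 0.016, 0.706, -0.012]
ft_force: [-0.1, -0.9, 0.5]
gripper_width: 0.298
```

```bash
python3 tip.py side8
```

```text
t 7.0 wing xy mm 24.3 -40.5 z 78.8 shift(tool,now) [-33.2 168.7  -0.4] shift(goal axes) [-34.2 168.5  -0.3] turn [-0.07  0.13 -0.34] F [-0.1 -0.9  0.5] w 0.3
[ 0.56534079 -0.25555536  0.07876743]
283 119
lowest finger z [0.101 0.101 0.102 0.102 0.103 0.103 0.104 0.104 0.105 0.105 0.106 0.106
 0.107 0.107 0.107]
tip 278 114.5 [ 0.584  -0.2446  0.1048] depthgap z [ 0.586 -0.251  0.106]
tip 288 118.5 [ 0.5492 -0.2446  0.096 ] depthgap z [ 0.55  -0.246  0.101]
tip 289 118.5 [ 0.5458 -0.2446  0.0968] depthgap z [ 0.546 -0.246  0.102]
```

View pics/side8.png

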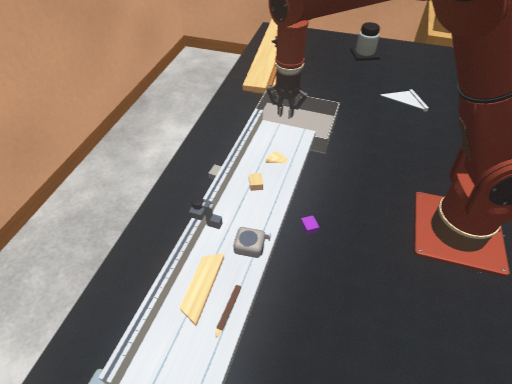

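Emit:
servo_tool:
  steps: "-30 0 0 0 0 0 0.4;-25 0 0 0 0 0 0.4;0 30 -4 0 0 0 0.4;0 30 -4 0 0 0 0.4;0 30 -4 0 0 0 0.4;0 30 -4 0 0 0 0.4;0 30 -4 0 0 0 0.4;0 30 -4 0 0 0 0.4;0 30 -4 0 0 0 0.4;0 30 -4 0 0 0 0.4;0 25 -4 0 0 0 0.4;0 0 0 0 0 0 0.4;0 0 0 0 0 0 0.4"

```text
time_s: 8.13
position: [0.5366, 0.0293, 0.1376]
ee_rot: [0.707, 0.015, 0.707, -0.007]
ft_force: [-0.3, -0.8, 0.2]
gripper_width: 0.3
```

```bash
sed -i 's/^plan.*/plan(-.012,.229,.079)/' tip.py; python3 tip.py side9; python3 -c "
from h import *
snap('top','top9')"
```

```text
t 8.13 wing xy mm -15.0 243.9 z 137.6 shift(tool,now) [ 58.4 -15.5   2.9] shift(goal axes) [ 58.6 -14.9   3. ] turn [ 0.34  0.05 -0.6 ] F [-0.3 -0.8  0.2] w 0.3
[0.53669023 0.02959954 0.13751916]
270 164
lowest finger z [0.111 0.111 0.111 0.111 0.112 0.112 0.112 0.112 0.112 0.112 0.112 0.112
 0.112 0.112 0.112]
tip 265 161.5 [0.5496 0.0406 0.1571] depthgap z [0.55  0.041 0.163]
tip 275 162.5 [0.5218 0.0406 0.161 ] depthgap z [0.523 0.038 0.164]
tip 276 163.5 [0.5189 0.0406 0.1581] depthgap z [0.52  0.039 0.162]
```

View pics/top9.png

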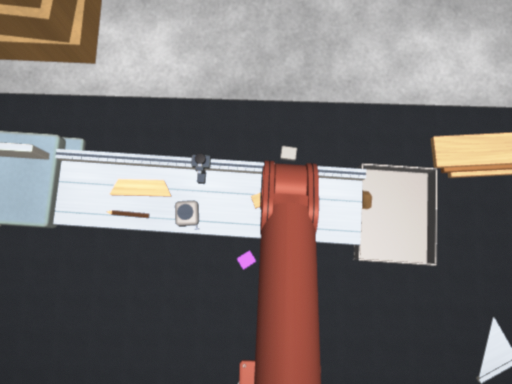

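View pics/side9.png

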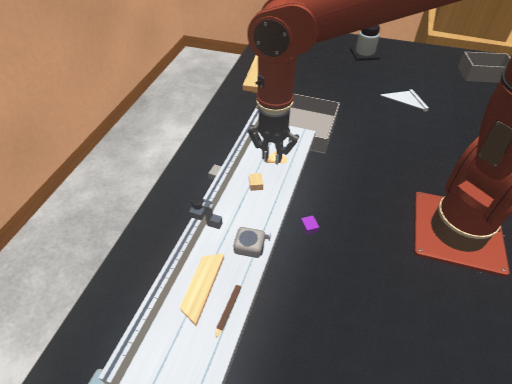

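The mitred piece is in the bin at (366,200) in the top view. Now I line up behind the wedge.

Emit:
servo_tool:
  steps: "0 -16 3 0 0 -0.5 0.4;0 0 0 0 0 0 0.4;15 0 0 0 0 0 0.4;15 0 0 0 0 0 0.4;12 0 0 0 0 0 0.4;10 0 0 0 0 0 0.4;0 0 0 0 0 0 0.4"

```text
time_s: 8.82
position: [0.5406, 0.0058, 0.084]
ee_rot: [0.708, 0.016, 0.706, -0.015]
ft_force: [-0.8, -0.2, 0.1]
gripper_width: 0.301
```

```bash
python3 tip.py side10
```

```text
t 8.82 wing xy mm -10.2 220.6 z 84.0 shift(tool,now) [ 5.   8.4 -1.9] shift(goal axes) [ 5.   8.4 -1.8] turn [-0.4   0.19 -0.1 ] F [-0.8 -0.2  0.1] w 0.3
[0.5409504  0.0056628  0.08478857]
270 172
lowest finger z [0.101 0.102 0.102 0.102 0.103 0.103 0.103 0.103 0.103 0.103 0.103 0.103
 0.103 0.103 0.104]
tip 265 168.5 [0.5553 0.0167 0.1065] depthgap z [0.556 0.014 0.11 ]
tip 275 156.5 [0.5281 0.0167 0.1601] depthgap z [0.527 0.021 0.17 ]
tip 276 171.5 [0.5227 0.0167 0.1038] depthgap z [0.524 0.014 0.107]
```

View pics/side10c.png

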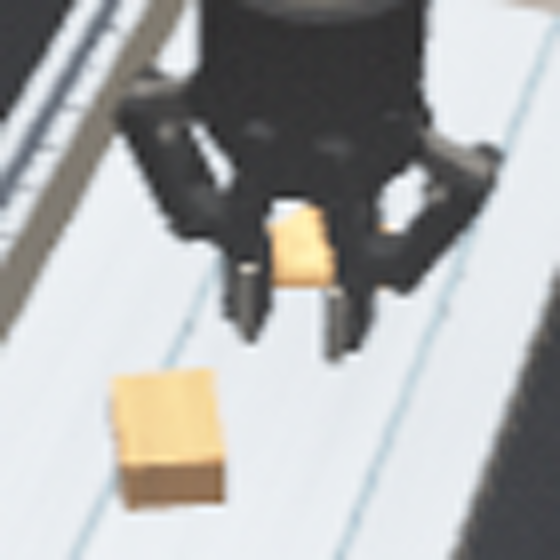

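Positioned well between the wedge and the stub. Lower 5 mm and sweep.

Emit:
servo_tool:
  steps: "5 0 -1 0 0 0 0.4;0 -6 0 0 0 0 0.4;0 -8 0 0 0 0 0.4;0 -10 0 0 0 0 0.4;0 -10 0 0 0 0 0.4;0 -10 0 0 0 0 0.4;0 -10 0 0 0 0 0.4;0 -10 0 0 0 0 0.4;0 -10 0 0 0 0 0.4;0 -10 0 0 0 0 0.4;0 -10 0 0 0 0 0.4;0 -10 0 0 0 0 0.4;0 0 0 0 0 0 0.4"

```text
time_s: 9.95
position: [0.5359, -0.1119, 0.0821]
ee_rot: [0.71, 0.017, 0.704, -0.016]
ft_force: [-0.2, -0.4, 0.3]
gripper_width: 0.3
```

```bash
python3 tip.py side11
```

```text
t 9.95 wing xy mm -10.5 102.8 z 82.1 shift(tool,now) [  3.3 126.2  -2.9] shift(goal axes) [  3.1 126.2  -1.5] turn [-0.59  0.47 -0.11] F [-0.2 -0.4  0.3] w 0.3
[ 0.53604731 -0.1108251   0.08199089]
281 147
lowest finger z [0.1   0.1   0.1   0.1   0.101 0.101 0.101 0.101 0.102 0.102 0.102 0.102
 0.102 0.102 0.103]
tip 276 142.5 [ 0.5533 -0.0998  0.1088] depthgap z [ 0.554 -0.103  0.112]
tip 286 127.5 [ 0.5261 -0.0998  0.1724] depthgap z [ 0.525 -0.094  0.182]
tip 287 146.5 [ 0.5183 -0.0998  0.1015] depthgap z [ 0.519 -0.101  0.106]
```

View pics/side11c.png

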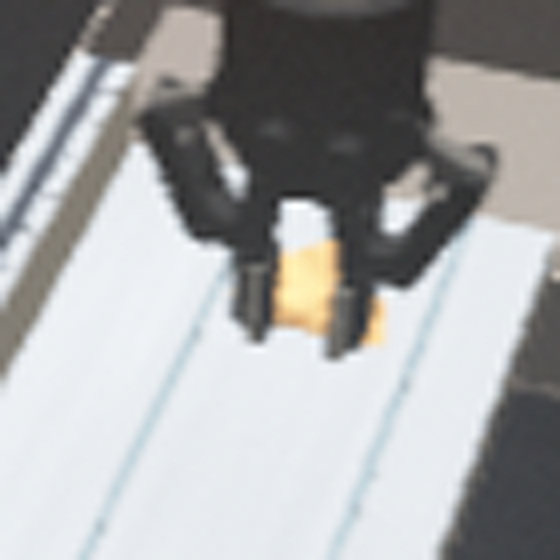

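Emit:
servo_tool:
  steps: "3 -8 0 0 0 0 0.4;0 -10 0 0 0 0 0.4;0 -10 0 0 0 0 0.4;0 -10 0 0 0 0 0.4;0 -10 0 0 0 0 0.4;0 -10 0 0 0 0 0.4;0 -10 0 0 0 0 0.4;0 -10 0 0 0 0 0.4;0 -10 0 0 0 0 0.4;0 -10 0 0 0 0 0.4;0 -10 0 0 0 0 0.4;0 -10 0 0 0 0 0.4;0 -10 0 0 0 0 0.4;0 -6 0 0 0 0 0.4;0 0 0 0 0 0 0.4"

```text
time_s: 11.25
position: [0.5291, -0.2587, 0.0778]
ee_rot: [0.71, 0.017, 0.704, -0.015]
ft_force: [-0.4, -1.2, -1.2]
gripper_width: 0.3
```

```bash
sed -i 's/^plan.*/plan(.015,.345,.079)/' tip.py; python3 tip.py side12
```

```text
t 11.25 wing xy mm -11.7 -44.2 z 77.8 shift(tool,now) [-2.000e-01  3.894e+02  2.350e+01] shift(goal axes) [ -1.2 389.2  26.7] turn [-0.47  0.43 -0.12] F [-0.4 -1.2 -1.2] w 0.3
[ 0.52917735 -0.25817913  0.07771838]
294 121
lowest finger z [0.1   0.101 0.102 0.102 0.103 0.103 0.104 0.104 0.104 0.104 0.104 0.105
 0.105 0.105 0.106]
tip 289 116.5 [ 0.5469 -0.2472  0.1028] depthgap z [ 0.548 -0.249  0.107]
tip 299 120.5 [ 0.5122 -0.2472  0.0941] depthgap z [ 0.513 -0.247  0.1  ]
tip 300 120.5 [ 0.5088 -0.2472  0.0948] depthgap z [ 0.509 -0.243  0.104]
```

View pics/side12c.png

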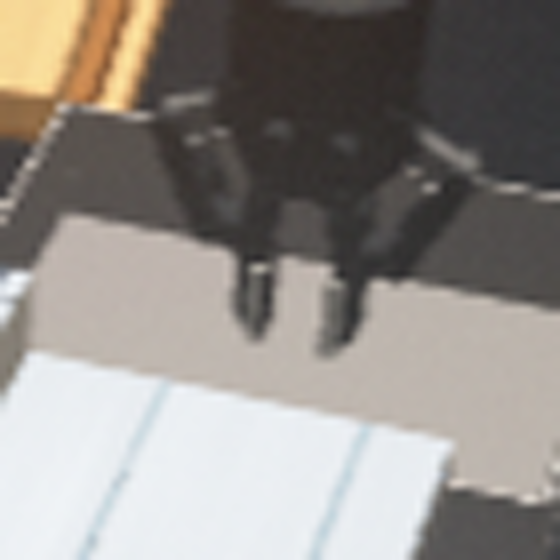

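Emit:
servo_tool:
  steps: "-30 0 0 0 0 0 0.4;-30 0 0 0 0 0 0.4;0 29 2 0 0 0 0.4;0 29 2 0 0 0 0.4;0 29 2 0 0 0 0.4;0 29 2 0 0 0 0.4;0 29 2 0 0 0 0.4;0 29 2 0 0 0 0.4;0 29 2 0 0 0 0.4;0 29 2 0 0 0 0.4;0 29 2 0 0 0 0.4;0 29 2 0 0 0 0.4;0 29 2 0 0 0 0.4;0 25 2 0 0 0 0.4;0 0 0 0 0 0 0.4;0 0 0 0 0 0 0.4"

```text
time_s: 12.63
position: [0.5668, 0.1114, 0.1422]
ee_rot: [0.709, 0.016, 0.705, -0.009]
ft_force: [0.0, -1.0, 0.3]
gripper_width: 0.303
```

```bash
python3 tip.py side13; python3 -c "
from h import *
snap('top','top13')"
```

```text
t 12.63 wing xy mm 12.1 327.1 z 142.2 shift(tool,now) [63.3 17.3  2.6] shift(goal axes) [63.2 17.9  2.9] turn [ 0.12  0.37 -0.51] F [ 0.  -1.   0.3] w 0.3
[0.56668891 0.11212692 0.1420623 ]
251 182
lowest finger z [0.1   0.1   0.1   0.101 0.101 0.101 0.101 0.102 0.103 0.103 0.103 0.103
 0.103 0.104 0.104]
tip 246 178.5 [0.5771 0.1231 0.1644] depthgap z [0.579 0.117 0.163]
tip 256 189.5 [0.5503 0.1231 0.131 ] depthgap z [0.56  0.092 0.101]
tip 257 189.5 [0.5475 0.1231 0.1318] depthgap z [0.557 0.09  0.1  ]
```

View pics/side13.png

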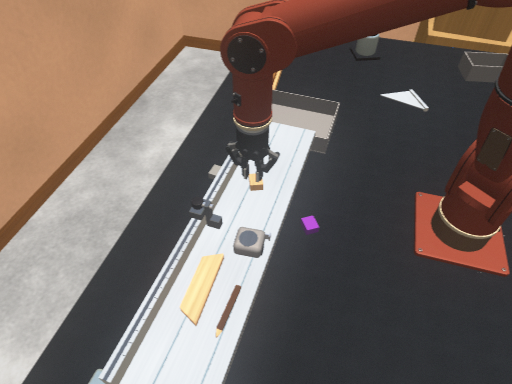

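View pics/top13.png

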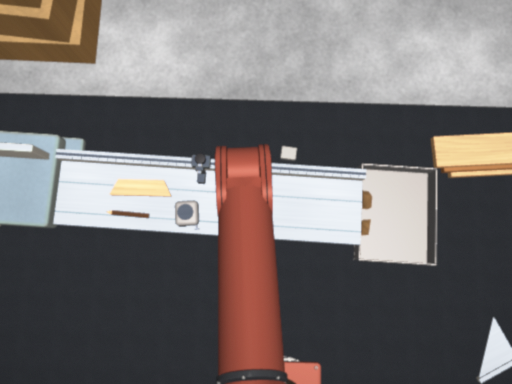

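Both pieces are in the bin, at (366,200) and (366,228). Now I move behind the stub, 18 mm further, then down.

Emit:
servo_tool:
  steps: "0 18 3 0 0 -0.5 0.4;0 0 0 0 0 0 0.4;0 0 0 0 0 0 0.4"

```text
time_s: 12.98
position: [0.5705, 0.1252, 0.1426]
ee_rot: [0.709, 0.015, 0.705, -0.015]
ft_force: [-0.6, -1.3, -0.2]
gripper_width: 0.297
```

```bash
python3 tip.py side14
```

```text
t 12.98 wing xy mm 15.2 341.0 z 142.6 shift(tool,now) [63.6  4.  -0.7] shift(goal axes) [63.6  4.  -0.2] turn [-0.24  0.37  0.01] F [-0.6 -1.3 -0.2] w 0.3
[0.57042626 0.12596621 0.14258417]
248 185
lowest finger z [0.1   0.1   0.1   0.101 0.101 0.102 0.103 0.103 0.103 0.103 0.104 0.104
 0.104 0.105 0.105]
tip 243 182.5 [0.5808 0.137  0.1623] depthgap z [0.583 0.129 0.159]
tip 253 189.5 [0.5542 0.137  0.1443] depthgap z [0.568 0.093 0.1  ]
tip 254 189.5 [0.5515 0.137  0.1452] depthgap z [0.566 0.091 0.098]
```

View pics/side14c.png

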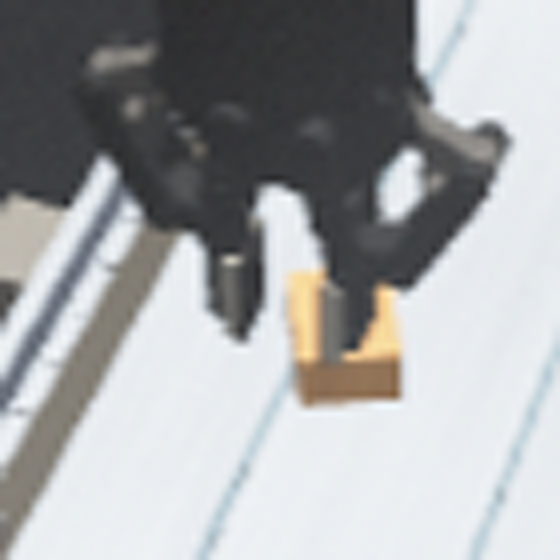

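Emit:
servo_tool:
  steps: "15 1 0 0 0 0 0.4;15 1 0 0 0 0 0.4;15 1 0 0 0 0 0.4;13 0 0 0 0 0 0.4;0 0 0 0 0 0 0.4"

```text
time_s: 13.45
position: [0.5719, 0.1247, 0.0838]
ee_rot: [0.71, 0.017, 0.704, -0.016]
ft_force: [-1.6, 0.2, 0.0]
gripper_width: 0.303
```

```bash
python3 tip.py side15
```

```text
t 13.45 wing xy mm 16.7 340.6 z 83.8 shift(tool,now) [ 4.8  4.4 -1.8] shift(goal axes) [ 4.8  4.4 -1.7] turn [-0.53  0.52 -0.15] F [-1.6  0.2  0. ] w 0.3
[0.57247072 0.12460367 0.08502338]
247 199
lowest finger z [0.1   0.1   0.101 0.101 0.103 0.103 0.104 0.104 0.105 0.105 0.105 0.105
 0.105 0.106 0.106]
tip 242 196.5 [0.5854 0.1356 0.1052] depthgap z [0.586 0.135 0.11 ]
tip 252 190.5 [0.5573 0.1356 0.138 ] depthgap z [0.571 0.092 0.094]
tip 253 199.5 [0.5548 0.1356 0.1032] depthgap z [0.554 0.137 0.111]
```

View pics/side15c.png

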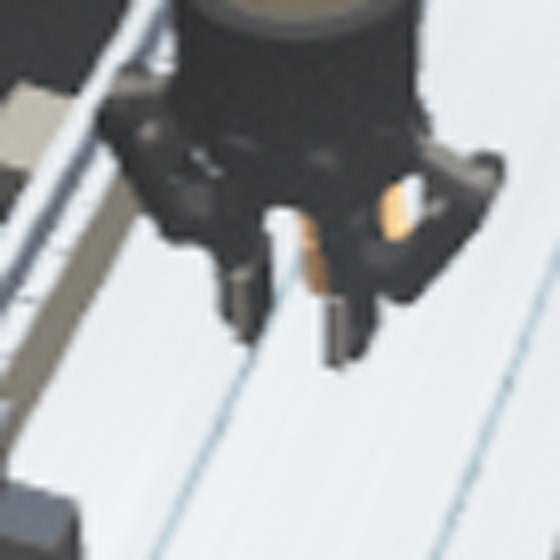

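Emit:
servo_tool:
  steps: "4 0 -5 0 0 0 0.4;0 -6 0 0 0 0 0.4;0 -8 0 0 0 0 0.4;0 -8 0 0 0 0 0.4;0 -10 0 0 0 0 0.4;0 -10 0 0 0 0 0.4;0 -10 0 0 0 0 0.4;0 -10 0 0 0 0 0.4;0 -10 0 0 0 0 0.4;0 -10 0 0 0 0 0.4;0 -10 0 0 0 0 0.4;0 0 0 0 0 0 0.4"

```text
time_s: 14.5
position: [0.5639, 0.0198, 0.0843]
ee_rot: [0.712, 0.02, 0.702, -0.017]
ft_force: [-0.5, -1.5, 0.4]
gripper_width: 0.3
```

```bash
python3 tip.py side16
```

```text
t 14.5 wing xy mm 12.6 235.5 z 84.3 shift(tool,now) [  5.8 109.5   0.8] shift(goal axes) [  5.3 109.5   2.4] turn [-0.79  0.86 -0.26] F [-0.5 -1.5  0.4] w 0.3
[0.56397545 0.0209814  0.08424112]
261 174
lowest finger z [0.1   0.101 0.102 0.102 0.102 0.103 0.103 0.103 0.103 0.103 0.104 0.104
 0.104 0.104 0.104]
tip 256 170.5 [0.5776 0.032  0.1066] depthgap z [0.578 0.03  0.11 ]
tip 266 172.5 [0.5481 0.032  0.1071] depthgap z [0.549 0.031 0.112]
tip 267 173.5 [0.5451 0.032  0.104 ] depthgap z [0.546 0.03  0.108]
```

View pics/side16c.png

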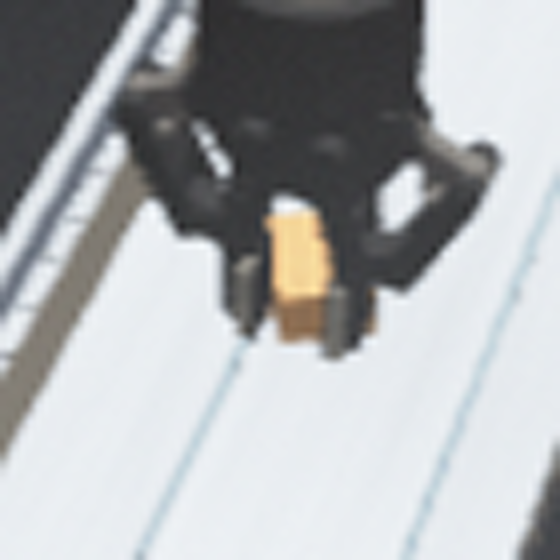

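Emit:
servo_tool:
  steps: "4 -8 -3 0 0.8 0 0.4;0 -10 0 0 0 0 0.4;0 -11 0 0 0 0 0.4;0 -11 0 0 0 0 0.4;0 -11 0 0 0 0 0.4;0 -11 0 0 0 0 0.4;0 -11 0 0 0 0 0.4;0 -11 0 0 0 0 0.4;0 -11 0 0 0 0 0.4;0 -11 0 0 0 0 0.4;0 -11 0 0 0 0 0.4;0 -11 0 0 0 0 0.4;0 -11 0 0 0 0 0.4;0 0 0 0 0 0 0.4"

```text
time_s: 15.72
position: [0.5532, -0.1318, 0.0789]
ee_rot: [0.707, 0.019, 0.707, -0.015]
ft_force: [-0.4, -0.6, 0.2]
gripper_width: 0.301
```

```bash
python3 tip.py side17
```

```text
t 15.72 wing xy mm 7.5 83.6 z 78.9 shift(tool,now) [  1.2 261.5   4.4] shift(goal axes) [-1.000e-01  2.614e+02  7.500e+00] turn [-0.66 -0.02 -0.3 ] F [-0.4 -0.6  0.2] w 0.3
[ 0.55330028 -0.13064292  0.07876095]
278 143
lowest finger z [0.1   0.101 0.101 0.101 0.102 0.102 0.102 0.103 0.103 0.103 0.104 0.104
 0.104 0.104 0.104]
tip 273 139.5 [ 0.5678 -0.1196  0.1012] depthgap z [ 0.568 -0.121  0.106]
tip 283 141.5 [ 0.5358 -0.1196  0.101 ] depthgap z [ 0.536 -0.121  0.106]
tip 284 142.5 [ 0.5324 -0.1196  0.0978] depthgap z [ 0.534 -0.125  0.099]
```

View pics/side17c.png

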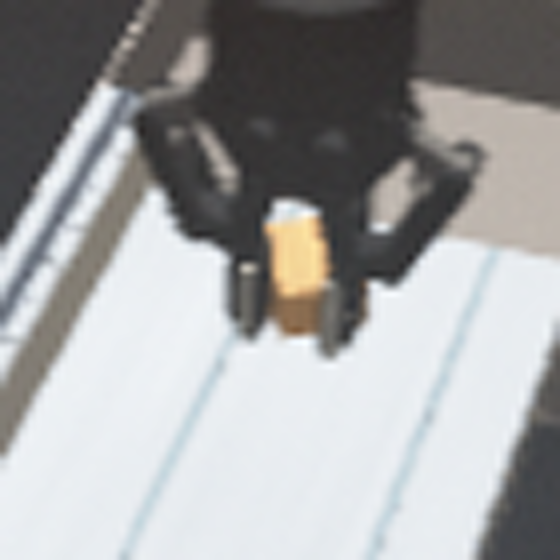

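Emit:
servo_tool:
  steps: "0 -10 0 0 0 0 0.4;0 -14 0 0 0 0 0.4;0 -16 0 0 0 0 0.4;0 -18 0 0 0 0 0.4;0 -18 0 0 0 0 0.4;0 -18 0 0 0 0 0.4;0 -18 0 0 0 0 0.4;0 -10 0 0 0 0 0.4;0 0 0 0 0 0 0.4"

```text
time_s: 16.52
position: [0.5488, -0.2547, 0.0767]
ee_rot: [0.706, 0.016, 0.708, -0.01]
ft_force: [0.1, -1.0, 0.4]
gripper_width: 0.3
```

```bash
python3 tip.py side18
```

```text
t 16.52 wing xy mm 7.8 -39.4 z 76.7 shift(tool,now) [  0.8 384.4   7.2] shift(goal axes) [ -2.3 384.4   7.2] turn [-0.   -0.11 -0.46] F [ 0.1 -1.   0.4] w 0.3
[ 0.54895558 -0.25361935  0.07658716]
288 121
lowest finger z [0.1   0.102 0.102 0.102 0.102 0.103 0.103 0.103 0.104 0.105 0.106 0.106
 0.106 0.106 0.106]
tip 283 116.5 [ 0.5662 -0.2426  0.1019] depthgap z [ 0.567 -0.246  0.105]
tip 293 119.5 [ 0.5318 -0.2426  0.0971] depthgap z [ 0.532 -0.244  0.102]
tip 294 120.5 [ 0.5281 -0.2426  0.0938] depthgap z [ 0.529 -0.243  0.1  ]
```

View pics/side18c.png

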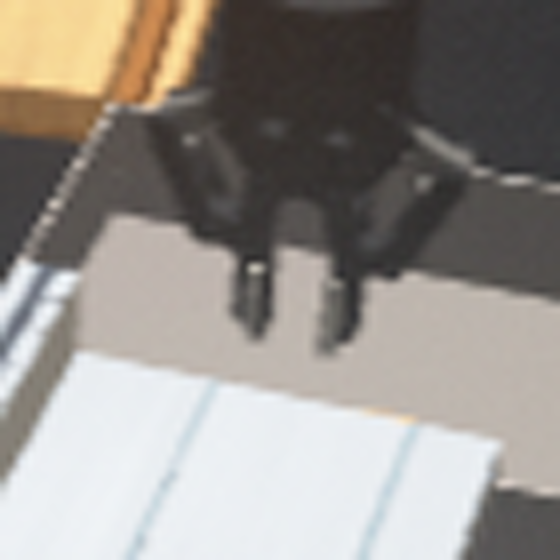

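The stub has dropped off the end. I'll raise the arm and back it away toward the saw so the top camera can see into the bin.

Emit:
servo_tool:
  steps: "-35 0 0 0 0 0 0.4;-35 0 0 0 0 0 0.4;-35 0 0 0 0 0 0.4;-35 0 0 0 0 0 0.4;0 30 0 0 0 0 0.4;0 30 0 0 0 0 0.4;0 30 0 0 0 0 0.4;0 30 0 0 0 0 0.4;0 30 0 0 0 0 0.4;0 30 0 0 0 0 0.4;0 30 0 0 0 0 0.4;0 0 0 0 0 0 0.4;0 0 0 0 0 0 0.4"

```text
time_s: 17.65
position: [0.5551, -0.0176, 0.2247]
ee_rot: [0.705, 0.013, 0.709, -0.001]
ft_force: [-0.4, -1.1, -0.2]
gripper_width: 0.298
```

```bash
python3 - <<'E'
from h import *
np.set_printoptions(precision=4,suppress=True)
plan(0,.3,.2)
im,d=snap('top','top19'); snap('side','side19')
cv2.imwrite('pics/top19c.png',cv2.resize(im[155:275,330:450],None,fx=5,fy=5,interpolation=cv2.INTER_CUBIC))
K,o,R=cal('top'); hsv=cv2.cvtColor(im,cv2.COLOR_BGR2HSV)
vv,uu=np.mgrid[0:384,0:512]; P=(np.stack([uu,vv,np.ones_like(uu)],-1)@np.linalg.inv(K).T*d[...,None])@R.T+o
m=cv2.inRange(hsv,(8,50,60),(35,255,255)); k,l,s,c=cv2.connectedComponentsWithStats(m)
for i in range(1,k):
    if 30<s[i,4]<1000 and 100<c[i][1]<270:
        q=np.median(P[(l==i)],0); e=q-O; print(s[i],c[i].round(1),'z',q[2].round(3),'wing',(e@X).round(3),(e@Y).round(3))
a=np.load('pics/top0.npz')['im'][140:235,50:215].astype(int); b=im[140:235,50:215].astype(int)
print('left part diff max',np.abs(a-b).max())
E
```

```text
t 17.65 wing xy mm 5.2 197.7 z 224.7 shift(tool,now) [ 26.5 102.   -3.3] shift(goal axes) [ 24.7 102.3  -5.2] turn [ 1.01 -0.3  -0.99] F [-0.4 -1.1 -0.2] w 0.3
[110 179  61  17 852] [140.4 187.8] z 0.112 wing 0.024 0.62
[363 191   9  18 147] [366.7 199.7] z 0.047 wing 0.043 -0.027
[108 211  41   7 138] [128.2 213.6] z 0.099 wing -0.048 0.65
[362 215  22  20 321] [372.4 224.3] z 0.026 wing -0.026 -0.05
left part diff max 4
```

View pics/top19c.png

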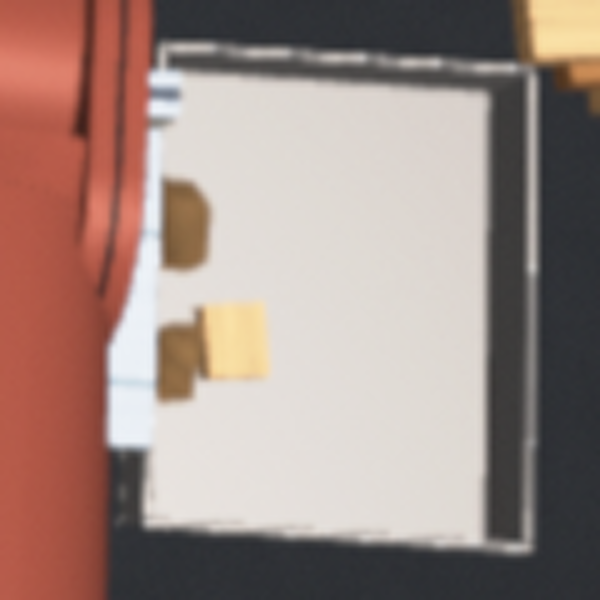

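View pics/top19.png

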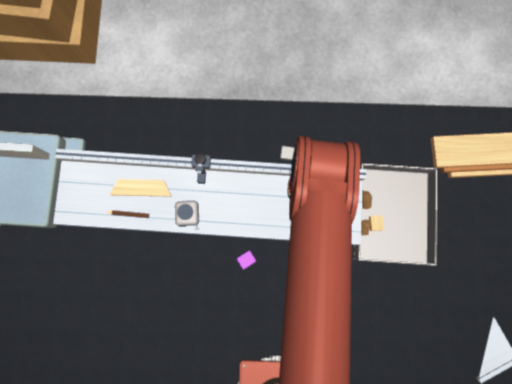

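```bash
python3 - <<'E'
from h import *
im,d=snap('top','top20'); a=np.load('pics/top19.npz')['im']
print('bin change',np.abs(im[160:265,362:440].astype(int)-a[160:265,362:440]).max())
K,o,R=cal('top'); vv,uu=np.mgrid[0:384,0:512]; P=(np.stack([uu,vv,np.ones_like(uu)],-1)@np.linalg.inv(K).T*d[...,None])@R.T+o
print((P[190:238:2,362:386:2,2]*1000).astype(int))
E
```

```text
bin change 4
[[   2    2    6    6    6    0    0    6    6    1    7    9]
 [  19   17   20   17    0   -3    2    4    3    9    4    5]
 [  18   41   41   43   36    4    4    4    6    4    6    1]
 [  20   47   50   51   49    0    3    2    4    4    2 1286]
 [  20   47   47   46   48    6    6    0    1    6    3    6]
 [  24   49   47   47   46    5    2    2    4    4    3    3]
 [  29   48   50   45   49    4    6    8    2    2    2    3]
 [  32   51   51   49   44    2    3   -1    7    5    8    4]
 [  29   50   48   50   48    2    2    6    5    4    4    2]
 [  13   12   19   25    3    8    1    6    6    7    2    8]
 [   1    6    8    5    6    1    4    5    9    3    9    4]
 [   7    6    2    4    4    4    4    6    4    2    5    1]
 [   5   -1    2    2    4    2    4    2    3    5    6    9]
 [   0    3    8    5   19   27   28   23   26   30   26    4]
 [   5    4    4    6   25   27   26   23   29   28   25    1]
 [  40   45   45   40   46   24   24   24   27   24   27    1]
 [  32   42   42   39   17   25   23   26   27   28   33    7]
 [  31   36   29   33   15   26   26   26   26   25   26    2]
 [  31   31   30   30   14   27   25   24   28   25   27    4]
 [  29   19   26   24   13   25   25   31   26   25   28    4]
 [  18   20   14   15   13   26   21   27   20   13    5    5]
 [  12   13   12   13    5    5    2    2    1    6    5    8]
 [  13    4    5    3    4    6    3    6    3    8    5    5]
 [   3   10    6    5    5    3    3    1   10   10    5    7]]
```

The mitred piece stands on its edge (top at 48 mm), the wedge is on edge (top at about 45 mm) and the stub lies flat (top at 26 mm). All are below the 65 mm rim and not moving, and the arm is clear, so I hand in.

```bash
python3 -c "
from rig import manip
print(manip.hand_in())"
```

```text
the job is handed in; nothing more can be done
None
```

All three offcuts are in the scrap bin and the job is handed in, at about 18 s of the 54 s allowed. I swept them off the free end one at a time with the partly closed fingers: mitred piece first, then wedge, then stub.

**Last checks:**
- **In the bin:** the last top views show all three inside the walls. The mitred piece and the wedge stand on edge (tops at about 48 and 45 mm) and the stub lies flat (26 mm), all below the 65 mm rim. Two successive pictures showed no movement.
- **Left alone:** the part of the picture with the stop, tape measure, pencil and finished piece is unchanged from the first one. The grey and purple look-alikes were not touched.
- **Arm:** it was raised about 0.14 m and clear of everything when I handed in. Every force reading stayed below about 2 N.

**One thing disagreed:** the interface text puts the fingertips 17 mm ahead of the TCP. With the fingers 30% open, the camera and depth images showed them about 17–20 mm behind the reported TCP height. I set the sweeping height by camera and force instead of that figure.

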